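# Close the swab case and tuck its closing strip under the lap

### The arm

A 6-joint arm with a two-finger parallel gripper is mounted at the origin on a cart in front of the work surface, level with it; the furniture and walls round the work are solid. World frame = base frame: x ahead of the robot, y to its left, z up, the work surface at z = 0. Lengths are in mm, angles in degrees, forces in N, time in s.
With the tool pointing down it reaches from about 350 to 850 mm from the base axis. Payload 8.1 kg.
Tool frame: the origin (TCP) lies midway between the tips of the shut fingers; the grasp point (between the pads) lies 19 mm behind it; z points along the fingers, y is the line along which they close (so a half turn about z gives the same grasp; the last joint's range is limited). The gripper opens to 85 mm and grips with 20 to 120 N. Pads are 22 mm wide; open, the fingers measure 114 mm over their backs; the gripper's body (76 mm by 85 mm) begins 54 mm behind the grasp point. The pads swing forward as they close: fully open they stand 13 mm farther back than shut.
Start: joints at [60.424, 7.471, 85.268, -0, 87.261, -4.893], TCP at [250.539, 545.193, 231.292] pointing down, gripper open.
Joint ranges: [-169.43, 169.43], [-51.17, 129.36], [1.28, 143.12], [-76.62, 256.62], [0, 156.53], [-152.29, 152.29]. Speed limits (degrees/s): [136.94, 136.94, 159.86, 180, 180, 180].

### API

Orientations are given as [roll, pitch, yaw] about the fixed x, y, z axes, in that order (R = Rz(yaw) Ry(pitch) Rx(roll)).
In Python, from bench import sense, snapshot, camera_params, hand_in, masks_of, pinpoint gives the robot as it stands.
- The arm moves only by the tool step_arm, never from a script. Its argument "targets" is a list of rows, each an object with "angular": the turn, a rotation vector about the tool's x, y, z scaled (see below), a list of three; "dp": the shift along the tool's x, y, z scaled (see below), a list of three; "fingers": the closure, from 0 (fully open) to 1 (shut). A call has exactly 8 rows; each row is the pose to reach, as a shift and turn from the pose commanded when the call began, along the tool's axes at that moment, turning the shorter way round; what a row does not reach only later rows make up. The controller multiplies each number of a shift by 0.2 m and each number of a turn by 180 degrees. A row lasts 1/8 s, in which the tool goes at most 62.5 mm and 10.7 degrees, less where a joint would pass 70% of its speed; a pose out of reach is approached as far as the arm can. A call with a number of a shift or a turn outside -1 to 1 is refused whole. A call with a gripper value outside its range is refused whole. The fingers move at their own pace and stop on an object; "newtons" is the grip in N (left out, the last holds). Time passes only in rows, so rows that repeat a pose let the fingers close, or fill a call up. It gives the time, the measured TCP pose, the force, the opening and the grip force at its end, in the units of the state.
- sense(): the state, without advancing time (a new reading comes with each control period).
- snapshot(name): name is "side" or "top" or "wrist"; returns the picture (420x560x3 uint8, blue, green, red); there is no depth.
- camera_params(name): a dict with "vfov" (degrees; the focal length in pixels is half the picture's height over the tangent of half this angle, whatever the lens; pixels are square), "cx", "cy" (the principal point, pixels), "R" (3x3) and "t" (3): a world point X has camera coordinates R X + t. Camera axes: x right, y down, z forward; pixel columns grow to the right and rows downward; lengths in mm; the calibration is good to about 2 mm. The wrist camera is an equidistant fisheye: a pixel r from the principal point sees the ray r / f radians off the axis. A picture is of the moment at which its call begins: read the wrist's pose just before it. camera_params takes no time and is no camera call; for the wrist camera it gives the pose at the moment of the call.
- hand_in(): hands the job in; it is judged then, once.
Trained networks look in the newest picture that a camera, given by its name, has taken for a name from the list of things; names that differ only in an ending like _2 or _b are one class to them, and where a whole thing is asked for, a point or a joint stands for the part that bears it (a point fixed in the world has none). Each returns a list of dicts, best first, with "conf" (0 to 1); they miss things now and then, are a little off and sometimes report something else, mostly with a low value. They report only what shows in the picture. A call takes as long as a camera call.
- masks_of(camera, label): "pixels" (420x560 bool, what is visible of it) and "at" ([column, row] in pixels, amid what is visible of it).
- pinpoint(camera, label): "at" ([column, row] in pixels: a listed point, or the origin of a listed thing).
The state is a dict: "time": time; "joint_pos": joint angles; "qd": joint speeds; "joint_efforts": joint torques, N m; "tool_pos": TCP position; "tcp_rot": TCP orientation; "ft_force": force on the tool from outside, world axes, zero at the start; "wrist_torque": the same for the moment, N m; "finger_gap": finger opening in mm; "grip_force": force on a finger pad.
Only numpy, scipy, OpenCV 4.12 (cv2) and the standard library are available. Lean on these libraries where they do the work, as an engineer would, in place of code of your own. Each camera call takes 0.05 s, during which the arm holds its last target. There are 200 camera calls.

### The job

Close the blue swab case: fold the far white flap down first, then the near one. Then take the steel closing strip by its black fin, lay it along the seam on top of the two flaps and slide its yellow end well under the orange lap at the left end of the case, without lifting the lap. Finish while still holding the strip firmly pressed down flat on the shut flaps; do not let go, and leave the other things on the worktop undisturbed.

Things in the scene. Friction and masses are not known exactly. Their poses are not given: they have to be found in the camera images.
- case: open blue case, fixed, 130 (x) x 220 (y) x 60 mm; origin: centre of its underside; +y along its length to the end with the lap (robot's left), +x to the far side. Shut flaps: top 60 mm above the origin, y = -100 to +52 mm, hinges at x = +60 and -60 mm, seam at x = 0. At y = 54 to 110 mm a fixed deck 2 mm lower; a grey block from y = 99 mm, 10 mm above the shut flaps, is the strip's end stop
- far_flap (a joint): hinge of the far (+x) white flap, 58 mm from hinge to edge, 152 mm long, 4 mm thick; 0 = shut, level; positive = open (rad). Starts at 0.7 to 1.05, leaning inward over the case: a push straight down about 22 mm inward of the hinge shuts it. Stiff: stays where left, moves with 2 N. A ledge under its edge goes under the near flap, so it is shut first
- near_flap (a joint): hinge of the near (-x) white flap, same size, stiffness and starts as the far one; 0 = shut, positive = open (rad)
- far_flap_edge (a point): middle of the free edge of the far flap, on its upper face
- near_flap_edge (a point): middle of the free edge of the near flap, on its upper face
- lap (a joint): hinge of the orange lap, a plate 90 (case x) x 44 (case y) x 3 mm hinged at case y = 104 mm, free lip towards the flaps; 0 = at rest, level, underside 7 mm above the top of the shut flaps; positive = lifted (rad). Light: it lifts at a touch from below; more than 0.10 (4 mm at the lip) counts as lifted
- lap_lip (a point): point fixed to the case under the middle of the resting lap's free lip: case x = 0, y = 60 mm, z = 67 mm; the lip's last 8 mm flares up by about 5 mm. The strip's yellow edge should end 15 to 35 mm past this point along case +y, on the case's centre line
- strip_grip (a point): grip point on the black fin of the loose steel strip, 26 mm above the strip's underside. Strip 44 (its x) x 150 (its y) x 4 mm, 0.2 kg; fin on it 12 mm thick (x), 60 mm long (y), centred here, top 38 mm above the underside. Strip's +y points to its yellow end, 80 mm from here. It lies on the worktop right of the case
- strip_edge (a point): middle of the strip's yellow, rounded leading edge, at the height of its underside
- safranin: red stain bottle, 37 x 36 x 106 mm, bystander; origin at the centre of its underside
- oil: small brown bottle with a black cap, 26 x 26 x 60 mm, bystander; origin at the centre of its underside
- tally: white round tally counter, 45 x 61 x 27 mm, bystander; origin at the centre of its underside
- pad: orange and white sachet, 50 x 50 x 7 mm, bystander; origin at the centre of its underside
- strip: the whole steel closing strip; origin at the centre of its underside, 5 mm towards the yellow end from below the grip point

How it is judged (in metres and radians):
On the way, in this order (a step that is already met when the one before it is completed fails the run):
1. the far flap is shut while the near flap is still open (value of joint far_flap below 0.06 rad and value of joint near_flap above 0.3 rad), for 0.1 s.
2. the near flap is shut too (value of joint each of far_flap, near_flap below 0.06 rad), for 0.1 s.
At the end, for the whole second after the job is handed in: flaps shut (<0.06 rad), lap at rest (<0.05 rad), yellow edge 13 mm or more past the lip, within 18 mm of the case centre line and 3.5 mm of the flaps' top, strip in line within 0.17 rad, tilt <0.05 rad, touched by the fingers and pressed on the case with over 4 N (all of step 2 and value of joint lap below 0.05 rad and y of strip_edge in the frame of case above 0.073 m and x of strip_edge in the frame of case between -0.018 and 0.018 m and z of strip_edge in the frame of case between 0.056 and 0.0635 m and angle between the y axis of strip_edge and the y axis of case, either way round below 0.17 rad and angle between strip_edge's own z axis and vertical below 0.05 rad and contact force between the fingers and strip above 1 N and contact force between strip and case above 4 N); the arm keeps its last pose, push and grip.
It fails at once if the lap is lifted by more than 0.10 rad (value of joint lap above 0.1 rad).
It fails at once if a bystander is moved by more than 25 mm (distance of any of safranin, oil, tally, pad from where it was at the start of the episode above 0.025 m).
It also fails if it takes over 64 s, if anything falls off the work surface, if the arm or the gripper's body presses on something with over 40 N, if the wrist force passes 120 N, or if a joint passes its speed limit or range.

## Working session

There is one attempt and no reset: what is moved stays moved. The work goes in short steps, Python scripts to look and compute and a tool call to move; the robot and the scene stay as the last step left them, time stands still between calls to the robot, and variables do not carry over. Pictures are saved under pics/ and viewed, at most 10 in all, crops included, and the job is handed in when it is done.

Besides the shell and the picture viewer there is one more tool, called after ">>>" in YAML: its name, and indented under it one key for each argument. step_arm: Moves the arm, as the interface text tells. Its arguments: {"type":"object","properties":{"targets":{"type":"array","items":{"type":"object","properties":{"angular":{"type":"array","items":{"type":"number","minimum":-1,"maximum":1}},"dp":{"type":"array","items":{"type":"number","minimum":-1,"maximum":1}},"fingers":{"type":"number"}}}},"newtons":{"type":"number"}},"required":["targets"]}

```bash
ls; mkdir -p pics
cat > h.py <<'E'
import numpy as np, cv2
from bench import *
from scipy.spatial.transform import Rotation as Ro
def ray(cam,px,P=None):
    P=P or camera_params(cam); R=np.array(P["R"]);t=np.array(P["t"]);f=210/np.tan(np.radians(P["vfov"]/2))
    d=np.array([(px[0]-P["cx"])/f,(px[1]-P["cy"])/f])
    if cam=="wrist":
        r=np.hypot(*d); v=np.array([*(d/r*np.sin(r) if r>0 else d),np.cos(r)])
    else: v=np.array([*d,1.])
    return -R.T@t, R.T@(v/np.linalg.norm(v))
def onz(cam,px,z):
    o,d=ray(cam,px); return o+d*(z-o[2])/d[2]
def tri(rs):
    A=np.zeros((3,3));b=np.zeros(3)
    for o,d in rs:
        M=np.eye(3)-np.outer(d,d);A+=M;b+=M@o
    X=np.linalg.solve(A,b); return X,[np.linalg.norm((np.eye(3)-np.outer(d,d))@(X-o)) for o,d in rs]
E
python3 - <<'E'
from h import *
np.set_printoptions(precision=1,suppress=True)
s=sense();print(s["time"],s["tool_pos"],s["tcp_rot"],s["finger_gap"])
ims=[snapshot(c) for c in("side","top")]
cv2.imwrite("pics/a.png",cv2.resize(np.hstack(ims),(800,300)));cv2.imwrite("pics/top.png",cv2.resize(ims[1],(800,600)))
for n in ["case","far_flap_edge","near_flap_edge","lap_lip","strip_grip","strip_edge","strip","safranin","oil","tally","pad"]:
    rs=[]
    for c in("side","top"):
        L=pinpoint(c,n); print(n,c,[(np.round(l["at"],1),round(l["conf"],2)) for l in L[:2]])
        if L: rs.append(ray(c,L[0]["at"]))
    if len(rs)==2:
        X,e=tri(rs);print("   ",X,np.array(e))
print([-(np.array(camera_params(c)["R"]).T@camera_params(c)["t"]) for c in("side","top")])
E
```

```text
pics
0.0 [250.2 544.7 230.2] [-179.9   -0.   155.3] 85.51202597700677
case side [(array([309.6, 269.8]), 0.61)]
case top [(array([409.8, 181.5]), 0.23)]
    [ 638.9 -342.5 -400.1] [143.1 143.1]
far_flap_edge side []
far_flap_edge top [(array([247.8, 232.5]), 0.64)]
near_flap_edge side [(array([318.5, 220.9]), 0.67), (array([317.1, 261.5]), 0.59)]
near_flap_edge top [(array([249.2, 248.8]), 0.77)]
    [515.1 160.1 111.8] [2.2 2.2]
lap_lip side [(array([318.9, 263. ]), 0.61)]
lap_lip top [(array([217.4, 245.6]), 0.74)]
    [521.2 243.5  62.9] [7.4 7.4]
strip_grip side [(array([298.3, 167.1]), 0.84)]
strip_grip top [(array([404.1, 235. ]), 0.63)]
    [ 552.2 -229.3   37.9] [3.8 3.8]
strip_edge side [(array([301.2, 191. ]), 0.65)]
strip_edge top [(array([371.9, 240.6]), 0.62)]
    [ 542.5 -156.2   -3.3] [4.6 4.6]
strip side []
strip top [(array([398.4, 233. ]), 0.9)]
safranin side [(array([250.8, 190.9]), 0.61)]
safranin top [(array([368.7, 179.9]), 0.75)]
    [ 699.5 -155.2   -2.1] [2.2 2.2]
oil side [(array([249.4, 208.9]), 0.62)]
oil top [(array([335.5, 180.7]), 0.59)]
    [697.8 -66.1  -6.9] [4.4 4.4]
tally side [(array([253.1, 174.3]), 0.5)]
tally top [(array([406.3, 182.5]), 0.54), (array([216.3, 248.2]), 0.33)]
    [ 696.1 -256.7   -2.9] [3.2 3.2]
pad side [(array([334.9, 349.9]), 0.75)]
pad top [(array([151.2, 264.1]), 0.71), (array([249.1, 233.2]), 0.61)]
    [488.5 423.4   9.9] [2.1 2.1]
[array([563.6, 928.9, 652.9]), array([ 478.2,   83.9, 1045.4])]
```

View pics/a.png

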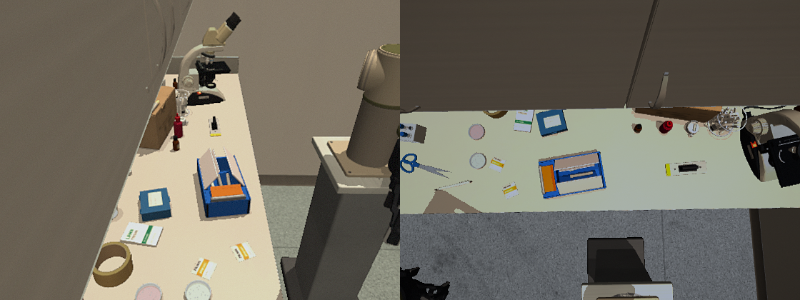

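View pics/top.png

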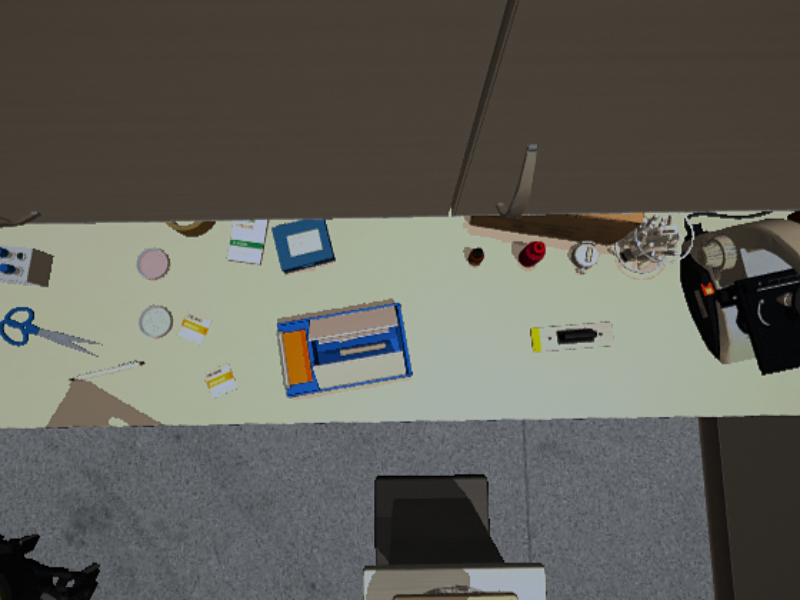

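The top picture (800x600 scale) shows the case centred at about (345,348), turned slightly, with the orange lap on its left. The strip is at (572,336) with its yellow end on the left. Both flaps stand open, and nothing stands between the case and the strip.

```bash
cat >> h.py <<'E'
def rel(target,yaw):
    "shift/turn numbers in tool axes for a tool-down target (mm, deg)"
    s=sense();R0=Ro.from_euler("xyz",s["tcp_rot"],degrees=True);p=np.array(s["tool_pos"])
    dp=R0.inv().apply(np.array(target)-p)/200
    w=(R0.inv()*Ro.from_euler("xyz",[180,0,yaw],degrees=True)).as_rotvec(degrees=True)/180
    return np.round(dp,4),np.round(w,4)
E
python3 - <<'E'
from h import *
np.set_printoptions(precision=1,suppress=True)
im=snapshot("top");hsv=cv2.cvtColor(im,cv2.COLOR_BGR2HSV)
roi=np.zeros(im.shape[:2],np.uint8);roi[205:285,185:300]=1
def rect(m,z):
    m=m.astype(np.uint8)*roi2
    n,l,st,_=cv2.connectedComponentsWithStats(cv2.morphologyEx(m,cv2.MORPH_CLOSE,np.ones((3,3))))
    i=1+np.argmax(st[1:,4]);ys,xs=np.where(l==i)
    # project pixels to plane, then fit rect in world
    W=np.array([onz("top",(x,y),z)[:2] for x,y in zip(xs,ys)],np.float32)
    (c,sz,a)=cv2.minAreaRect(W);return np.array(c),np.array(sz),a
roi2=roi
print("blue",rect((hsv[...,0]>100)&(hsv[...,0]<130)&(hsv[...,1]>120),60))
print("orange",rect((hsv[...,0]>5)&(hsv[...,0]<22)&(hsv[...,1]>180),70))
roi2=np.zeros_like(roi);roi2[215:260,360:440]=1
print("yellow",rect((hsv[...,0]>24)&(hsv[...,0]<35)&(hsv[...,1]>180),4))
print("black",rect(hsv[...,2]<60,38))
for n in ("far_flap","near_flap","strip","lap"):
  for c in("top","side"):
    L=masks_of(c,n)
    print(n,c,[(l["at"],round(l["conf"],2),int(l["pixels"].sum())) for l in L[:2]])
print(rel([480,150,330],100), sense()["time"])
E
```

```text
blue (array([531.4, 185.7]), array([129.7, 218.6]), 8.870038986206055)
orange (array([518.8, 265. ]), array([89.4, 38.6]), 8.805354118347168)
yellow (array([ 546.7, -162.1]), array([43. , 13.7]), 4.080938339233398)
black (array([ 549.5, -231. ]), array([21.7, 77.5]), 3.7348084449768066)
far_flap top [([246.7, 230.3], 0.84, 1065), ([152.8, 265.3], 0.34, 374)]
far_flap side [([291.7, 231.3], 0.73, 1056)]
near_flap top [([252.0, 258.3], 0.58, 1005)]
near_flap side [([329.0, 232.4], 0.94, 447)]
strip top [([401.0, 235.2], 0.91, 903), ([209.3, 252.5], 0.53, 696)]
strip side [([301.5, 174.9], 0.63, 348)]
lap top [([207.8, 252.3], 0.88, 629), ([403.4, 235.5], 0.6, 932)]
lap side [([320.1, 264.2], 0.77, 694), ([312.8, 261.7], 0.24, 5387)]
(array([-1.9, -1.3, -0.5]), array([-0. , -0. ,  0.3])) 1.65
```

>>> step_arm:
  targets:
    - {"dp": [-0.25, -0.115, 0], "angular": [0, 0, 0.05], "fingers": 1}
    - {"dp": [-0.5, -0.23, 0], "angular": [0, 0, 0.1], "fingers": 1}
    - {"dp": [-0.75, -0.345, 0], "angular": [0, 0, 0.15], "fingers": 1}
    - {"dp": [-1, -0.46, 0], "angular": [0, 0, 0.2], "fingers": 1}
    - {"dp": [-1, -0.46, 0], "angular": [0, 0, 0.25], "fingers": 1}
    - {"dp": [-1, -0.46, 0], "angular": [0, 0, 0.313], "fingers": 1}
    - {"dp": [-1, -0.46, 0], "angular": [0, 0, 0.313], "fingers": 1}
    - {"dp": [-1, -0.46, 0], "angular": [0, 0, 0.313], "fingers": 1}

```text
time: 2.65
tool_pos: [393.7, 378.2, 231.3]
tcp_rot: [180.0, -0.0, 99.2]
ft_force: [-0.5, -0.1, -0.8]
finger_gap: -0.1
grip_force: 0.0
```

Run:
```python
from h import *
print(rel([572.6,167.9,230],98.9), sense()["tcp_rot"],sense()["tool_pos"])
```

```text
(array([-1.1812,  0.7143,  0.0066]), array([ 0.    , -0.    ,  0.0018])) [ 1.79998741e+02 -4.58132913e-04  9.92186728e+01] [393.73457874 378.20360262 231.3149827 ]
```

>>> step_arm:
  targets:
    - {"dp": [-0.25, 0.18, 0], "angular": [0, 0, 0.002], "fingers": 1}
    - {"dp": [-0.5, 0.36, 0], "angular": [0, 0, 0.002], "fingers": 1}
    - {"dp": [-0.75, 0.54, 0], "angular": [0, 0, 0.002], "fingers": 1}
    - {"dp": [-1, 0.714, 0], "angular": [0, 0, 0.002], "fingers": 1}
    - {"dp": [-1, 0.714, 0], "angular": [0, 0, 0.002], "fingers": 1}
    - {"dp": [-1, 0.714, 0], "angular": [0, 0, 0.002], "fingers": 1}
    - {"dp": [-1, 0.714, 0], "angular": [0, 0, 0.002], "fingers": 1}
    - {"dp": [-1, 0.714, 0], "angular": [0, 0, 0.002], "fingers": 1}

```text
time: 3.65
tool_pos: [565.4, 204.0, 231.5]
tcp_rot: [180.0, -0.0, 98.8]
ft_force: [0.1, 0.1, -0.7]
finger_gap: 0.3
grip_force: 0.0
```

Run:
```python
from h import *
np.set_printoptions(precision=1,suppress=True)
C=np.array([531.4,185.7,0]);R=Ro.from_euler("z",8.87,degrees=True)
P=camera_params("wrist");im=snapshot("wrist");cv2.imwrite("pics/w.png",im)
for n in("far_flap_edge","near_flap_edge","lap_lip","case"):
    L=pinpoint("wrist",n)
    if L:
        r=[ray("wrist",L[0]["at"],P)]
        T=pinpoint("top",n)
        if T:
            X,e=tri(r+[ray("top",T[0]["at"])]);print(n,L[0]["conf"],R.inv().apply(X-C),e)
s=sense();d=R.inv().apply(np.array(s["tool_pos"])-C);print(d,s["tool_pos"],s["time"])
```

```text
far_flap_edge 0.71 [ 21.1 -20.4 105.6] [np.float64(1.4192229746404545), np.float64(1.4192229746405234)]
near_flap_edge 0.78 [-25.2 -25.5 101.3] [np.float64(1.8569024808194798), np.float64(1.8569024808194743)]
lap_lip 0.94 [-1.1 62.2 53.3] [np.float64(1.233934221630498), np.float64(1.23393422163034)]
case 0.72 [ -2.9  -1.2 -28. ] [np.float64(0.26208703161084623), np.float64(0.2620870316109809)]
[ 36.9  11.6 231.3] [566.1 202.8 231.3] 4.1
```

View pics/w.png

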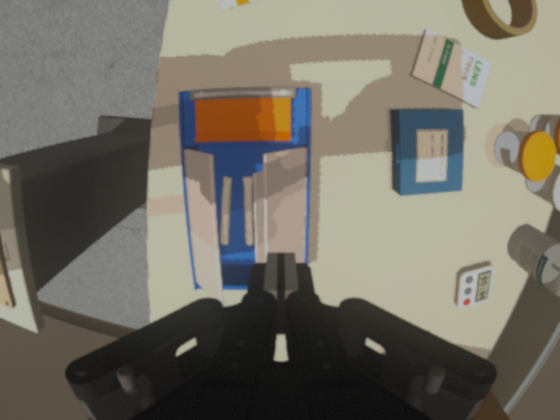

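Wrist view: the case lies around (245,190) with the lap at (243,118). Both flaps are open, and their edges measure about 45 mm up, as expected.

>>> step_arm:
  targets:
    - {"dp": [-0.178, 0.005, 0.25], "angular": [0, 0, 0], "fingers": 1}
    - {"dp": [-0.178, 0.005, 0.5], "angular": [0, 0, 0], "fingers": 1}
    - {"dp": [-0.178, 0.005, 0.6], "angular": [0, 0, 0], "fingers": 1}
    - {"dp": [-0.178, 0.005, 0.67], "angular": [0, 0, 0], "fingers": 1}
    - {"dp": [-0.178, 0.005, 0.74], "angular": [0, 0, 0], "fingers": 1}
    - {"dp": [-0.178, 0.005, 0.8], "angular": [0, 0, 0], "fingers": 1}
    - {"dp": [-0.178, 0.005, 0.84], "angular": [0, 0, 0], "fingers": 1}
    - {"dp": [-0.178, 0.005, 0.855], "angular": [0, 0, 0], "fingers": 1}

```text
time: 5.1
tool_pos: [572.3, 167.9, 60.0]
tcp_rot: [-180.0, -0.0, 98.6]
ft_force: [-1.4, 0.7, 8.6]
finger_gap: 0.0
grip_force: 4.6
```

>>> step_arm:
  targets:
    - {"dp": [0, 0, 0.004], "angular": [0, 0, 0], "fingers": 1}
    - {"dp": [0, 0, 0.008], "angular": [0, 0, 0], "fingers": 1}
    - {"dp": [0, 0, 0.008], "angular": [0, 0, 0], "fingers": 1}
    - {"dp": [0, 0, 0.008], "angular": [0, 0, 0], "fingers": 1}
    - {"dp": [0, 0, 0.008], "angular": [0, 0, 0], "fingers": 1}
    - {"dp": [0, 0, 0.008], "angular": [0, 0, 0], "fingers": 1}
    - {"dp": [0, 0, 0.008], "angular": [0, 0, 0], "fingers": 1}
    - {"dp": [0, 0, 0.008], "angular": [0, 0, 0], "fingers": 1}

```text
time: 6.1
tool_pos: [572.6, 167.9, 60.0]
tcp_rot: [180.0, -0.0, 98.6]
ft_force: [-5.8, -1.3, 8.9]
finger_gap: -0.2
grip_force: 4.3
```

>>> step_arm:
  targets:
    - {"dp": [0, 0, -0.2], "angular": [0, 0, 0], "fingers": 1}
    - {"dp": [0, 0, -0.45], "angular": [0, 0, 0], "fingers": 1}
    - {"dp": [0, -0.2, -0.5], "angular": [0, 0, 0], "fingers": 1}
    - {"dp": [0, -0.38, -0.5], "angular": [0, 0, 0], "fingers": 1}
    - {"dp": [0, -0.38, -0.5], "angular": [0, 0, 0], "fingers": 1}
    - {"dp": [0, -0.38, -0.5], "angular": [0, 0, 0], "fingers": 1}
    - {"dp": [0, -0.38, -0.5], "angular": [0, 0, 0], "fingers": 1}
    - {"dp": [0, -0.38, -0.5], "angular": [0, 0, 0], "fingers": 1}

```text
time: 7.1
tool_pos: [497.8, 156.4, 158.6]
tcp_rot: [-180.0, 0.0, 98.6]
ft_force: [-0.6, -0.2, -0.4]
finger_gap: -0.3
grip_force: 0.0
```

Run:
```python
from h import *
np.set_printoptions(precision=1,suppress=True)
C=np.array([531.4,185.7,0]);R=Ro.from_euler("z",8.87,degrees=True)
P=camera_params("wrist");im=snapshot("wrist");si=snapshot("side");snapshot("top")
cv2.imwrite("pics/b.png",np.hstack([im[:,100:400],cv2.resize(si[180:320,230:370],(420,420))]))
for n in("far_flap_edge","near_flap_edge"):
    r=[]
    for c in("wrist","side","top"):
        L=pinpoint(c,n); print(n,c,L[:1])
        if L:r.append(ray(c,L[0]["at"],P if c=="wrist" else None))
    if len(r)>1:
        X,e=tri(r);print(n,R.inv().apply(X-C),e)
s=sense();print(R.inv().apply(np.array(s["tool_pos"])-C),s["ft_force"])
```

```text
far_flap_edge wrist [{'at': [332.4, 206.1], 'conf': 0.65}]
far_flap_edge side [{'at': [306.9, 241.1], 'conf': 0.69}]
far_flap_edge top []
far_flap_edge [  2.8 -22.   58.5] [np.float64(0.03322959575821907), np.float64(0.033229595757913837)]
near_flap_edge wrist [{'at': [297.6, 230.2], 'conf': 0.77}]
near_flap_edge side [{'at': [321.0, 220.1], 'conf': 0.92}]
near_flap_edge top []
near_flap_edge [-27.2 -19.6 115.1] [np.float64(0.1851704458005347), np.float64(0.18517044580056102)]
[-38.2 -23.7 158.7] [-0.1 -1.2  0.4]
```

View pics/b.png

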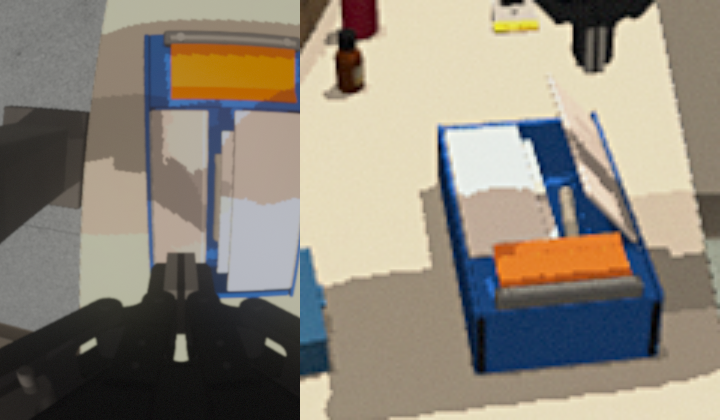

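Far flap lies level in the side crop (490,190), with its edge measured at z of about 58.5 mm. The near flap still stands open at (590,160).

>>> step_arm:
  targets:
    - {"dp": [0, 0, 0.2], "angular": [0, 0, 0], "fingers": 1}
    - {"dp": [0, 0, 0.27], "angular": [0, 0, 0], "fingers": 1}
    - {"dp": [0, 0, 0.34], "angular": [0, 0, 0], "fingers": 1}
    - {"dp": [0, 0, 0.41], "angular": [0, 0, 0], "fingers": 1}
    - {"dp": [0, 0, 0.46], "angular": [0, 0, 0], "fingers": 1}
    - {"dp": [0, 0, 0.49], "angular": [0, 0, 0], "fingers": 1}
    - {"dp": [0, 0, 0.502], "angular": [0, 0, 0], "fingers": 1}
    - {"dp": [0, 0, 0.502], "angular": [0, 0, 0], "fingers": 1}

```text
time: 8.55
tool_pos: [497.6, 156.4, 59.9]
tcp_rot: [180.0, 0.0, 98.6]
ft_force: [-6.6, -2.1, 13.6]
finger_gap: 0.3
grip_force: 7.1
```

>>> step_arm:
  targets:
    - {"dp": [0, 0, 0.003], "angular": [0, 0, 0], "fingers": 1}
    - {"dp": [0, 0, 0.003], "angular": [0, 0, 0], "fingers": 1}
    - {"dp": [0, 0, 0.003], "angular": [0, 0, 0], "fingers": 1}
    - {"dp": [0, 0, 0.003], "angular": [0, 0, 0], "fingers": 1}
    - {"dp": [0, 0, -0.2], "angular": [0, 0, 0], "fingers": 1}
    - {"dp": [0, 0, -0.4], "angular": [0, 0, 0], "fingers": 1}
    - {"dp": [0, 0, -0.5], "angular": [0, 0, 0], "fingers": 0.5}
    - {"dp": [0, 0, -0.5], "angular": [0, 0, 0], "fingers": 0}

```text
time: 9.55
tool_pos: [498.8, 156.7, 160.5]
tcp_rot: [179.7, -0.0, 98.6]
ft_force: [-0.3, 0.0, 0.1]
finger_gap: 35.5
grip_force: 0.0
```

Run:
```python
from h import *
np.set_printoptions(precision=1,suppress=True)
C=np.array([531.4,185.7,0]);R=Ro.from_euler("z",8.87,degrees=True)
P=camera_params("wrist");im=snapshot("wrist");si=snapshot("side")
for n in("far_flap_edge","near_flap_edge"):
    r=[]
    for c in("wrist","side"):
        L=pinpoint(c,n); print(n,c,L[:1])
        if L:r.append(ray(c,L[0]["at"],P if c=="wrist" else None))
    if len(r)>1:
        X,e=tri(r);print(n,R.inv().apply(X-C),e)
s=sense();print(s["tool_pos"],s["time"],rel([551,-205,160],94))
```

```text
far_flap_edge wrist [{'at': [328.6, 206.7], 'conf': 0.72}]
far_flap_edge side [{'at': [307.8, 239.3], 'conf': 0.78}]
far_flap_edge [  0.8 -21.2  63.9] [np.float64(0.10937524958108351), np.float64(0.1093752495809842)]
near_flap_edge wrist [{'at': [324.6, 208.6], 'conf': 0.83}]
near_flap_edge side [{'at': [308.0, 238.3], 'conf': 0.76}]
near_flap_edge [ -1.2 -23.1  64.5] [np.float64(1.3769973786157175), np.float64(1.3769973786158423)]
[496.4 156.2 156.7] 9.85 (array([-1.8, -0. , -0. ]), array([-0.,  0.,  0.]))
```

>>> step_arm:
  targets:
    - {"dp": [-0.25, 0, 0], "angular": [0, 0, 0.01], "fingers": 0}
    - {"dp": [-0.5, 0, 0], "angular": [0, 0, 0.026], "fingers": 0}
    - {"dp": [-0.75, 0, 0], "angular": [0, 0, 0.026], "fingers": 0}
    - {"dp": [-1, 0, 0], "angular": [0, 0, 0.026], "fingers": 0}
    - {"dp": [-1, 0, 0], "angular": [0, 0, 0.026], "fingers": 0}
    - {"dp": [-1, 0, 0], "angular": [0, 0, 0.026], "fingers": 0}
    - {"dp": [-1, 0, 0], "angular": [0, 0, 0.026], "fingers": 0}
    - {"dp": [-1, 0, 0], "angular": [0, 0, 0.026], "fingers": 0}

```text
time: 10.85
tool_pos: [527.2, -40.3, 158.2]
tcp_rot: [-180.0, -0.0, 94.0]
ft_force: [0.5, 1.0, -0.2]
finger_gap: 85.4
grip_force: 0.0
```

>>> step_arm:
  targets:
    - {"dp": [-0.2, 0.01, 0], "angular": [0, 0, 0], "fingers": 0}
    - {"dp": [-0.4, 0.03, 0], "angular": [0, 0, 0], "fingers": 0}
    - {"dp": [-0.6, 0.05, 0], "angular": [0, 0, 0], "fingers": 0}
    - {"dp": [-0.83, 0.06, 0], "angular": [0, 0, 0], "fingers": 0}
    - {"dp": [-0.83, 0.06, 0], "angular": [0, 0, 0], "fingers": 0}
    - {"dp": [-0.83, 0.06, 0], "angular": [0, 0, 0], "fingers": 0}
    - {"dp": [-0.83, 0.06, 0], "angular": [0, 0, 0], "fingers": 0}
    - {"dp": [-0.83, 0.06, 0], "angular": [0, 0, 0], "fingers": 0}

```text
time: 11.85
tool_pos: [550.7, -205.0, 158.4]
tcp_rot: [180.0, -0.0, 94.0]
ft_force: [1.0, -0.3, 0.3]
finger_gap: 85.4
grip_force: 0.0
```

Run:
```python
from h import *
np.set_printoptions(precision=1,suppress=True)
s=sense();print(s["tool_pos"],s["tcp_rot"],s["time"])
P=camera_params("wrist");im=snapshot("wrist");snapshot("side");tp=snapshot("top")
cv2.imwrite("pics/c.png",im)
for n,z in(("strip_grip",26),("strip_edge",0),("strip",0)):
    r=[]
    for c in("wrist","side"):
        L=pinpoint(c,n)
        if L:
            q=ray(c,L[0]["at"],P if c=="wrist" else None);r.append(q)
            o,d=q;print(n,c,np.round(L[0]["at"],1),L[0]["conf"],o+d*(z-o[2])/d[2])
    if len(r)>1: print("  tri",tri(r))
hsv=cv2.cvtColor(im,cv2.COLOR_BGR2HSV)
m=((hsv[...,0]>24)&(hsv[...,0]<35)&(hsv[...,1]>180)).astype(np.uint8)
n,l,st,cc=cv2.connectedComponentsWithStats(m);i=1+np.argmax(st[1:,4]);ys,xs=np.where(l==i)
W=[]
for p in zip(xs,ys):
    o,d=ray("wrist",p,P);W.append((o+d*(4-o[2])/d[2])[:2])
print("yellow",cv2.minAreaRect(np.array(W,np.float32)),len(xs))
```

```text
[ 550.7 -205.   158.4] [180.  -0.  94.] 11.85
strip_grip wrist [280.9 227.6] 0.77 [ 552.8 -233.4   26. ]
strip_grip side [300.5 168.3] 0.75 [ 548.9 -244.6   26. ]
  tri (array([ 550.8, -230.3,   33.7]), [np.float64(1.7317723375807161), np.float64(1.731772337580524)])
strip_edge wrist [279.9 137. ] 0.69 [ 546.4 -155.     0. ]
strip_edge side [302.  187.5] 0.73 [ 544.6 -171.7    0. ]
  tri (array([ 545.6, -154. ,   10.5]), [np.float64(0.6952243209587964), np.float64(0.6952243209586669)])
strip wrist [280.8 212.1] 0.97 [ 552.3 -227.4    0. ]
strip side [301.7 178.2] 0.74 [ 545.  -228.3    0. ]
  tri (array([ 548.7, -226.9,    1. ]), [np.float64(3.6078982815115337), np.float64(3.607898281511682)])
yellow ((531.0658569335938, -163.50352478027344), (10.078904151916504, 12.003966331481934), 3.5699145793914795) 155
```

View pics/c.png

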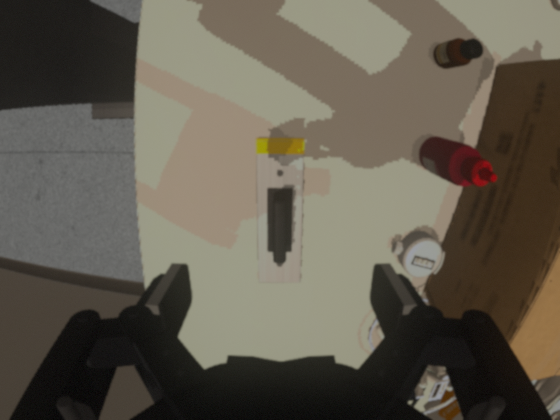

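Wrist view: the strip is upright at (280,210), with its yellow end at (281,146) and the fin at (280,220), in line with the tool. Grip point is about (552.5,-234).

>>> step_arm:
  targets:
    - {"dp": [-0.147, 0, 0.2], "angular": [0, 0, 0], "fingers": 0}
    - {"dp": [-0.147, 0, 0.4], "angular": [0, 0, 0], "fingers": 0}
    - {"dp": [-0.147, 0, 0.6], "angular": [0, 0, 0], "fingers": 0}
    - {"dp": [-0.147, 0, 0.7], "angular": [0, 0, 0], "fingers": 0}
    - {"dp": [-0.147, 0, 0.752], "angular": [0, 0, 0], "fingers": 0}
    - {"dp": [-0.147, 0, 0.752], "angular": [0, 0, 0], "fingers": 0}
    - {"dp": [-0.147, 0, 0.752], "angular": [0, 0, 0], "fingers": 0.5}
    - {"dp": [-0.147, 0, 0.752], "angular": [0, 0, 0], "fingers": 1}
  newtons: 80

```text
time: 13.3
tool_pos: [553.7, -236.0, 9.4]
tcp_rot: [179.9, 0.1, 93.9]
ft_force: [1.1, -0.9, 0.4]
finger_gap: 51.7
grip_force: 0.0
```

>>> step_arm:
  targets:
    - {"dp": [0, 0, 0], "angular": [0, 0, 0], "fingers": 1}
    - {"dp": [0, 0, 0], "angular": [0, 0, 0], "fingers": 1}
    - {"dp": [0, 0, 0], "angular": [0, 0, 0], "fingers": 1}
    - {"dp": [0, 0, 0], "angular": [0, 0, 0], "fingers": 1}
    - {"dp": [0, 0, 0], "angular": [0, 0, 0], "fingers": 1}
    - {"dp": [0, 0, 0], "angular": [0, 0, 0], "fingers": 1}
    - {"dp": [0, 0, 0], "angular": [0, 0, 0], "fingers": 1}
    - {"dp": [0, 0, 0], "angular": [0, 0, 0], "fingers": 1}
  newtons: 80

```text
time: 14.3
tool_pos: [553.0, -235.6, 8.4]
tcp_rot: [180.0, 0.0, 93.9]
ft_force: [-0.9, 0.9, 5.4]
finger_gap: 10.6
grip_force: 78.9
```

>>> step_arm:
  targets:
    - {"dp": [0, 0, -0.15], "angular": [0, 0, 0], "fingers": 1}
    - {"dp": [0, 0, -0.35], "angular": [0, 0, 0], "fingers": 1}
    - {"dp": [0.1, 0, -0.55], "angular": [0, 0, 0], "fingers": 1}
    - {"dp": [0.3, 0, -0.62], "angular": [0, 0, 0], "fingers": 1}
    - {"dp": [0.55, 0, -0.62], "angular": [0, 0, 0], "fingers": 1}
    - {"dp": [0.8, 0.03, -0.62], "angular": [0, 0, -0.01], "fingers": 1}
    - {"dp": [1, 0.053, -0.62], "angular": [0, 0, -0.0276], "fingers": 1}
    - {"dp": [1, 0.053, -0.62], "angular": [0, 0, -0.0276], "fingers": 1}

```text
time: 15.3
tool_pos: [548.9, -32.4, 131.1]
tcp_rot: [-179.9, -0.1, 99.1]
ft_force: [1.6, -0.8, -1.7]
finger_gap: 10.6
grip_force: 78.1
```

Run:
```python
from h import *
s=sense();print(s["tool_pos"],s["tcp_rot"],s["finger_gap"],s["ft_force"],rel([537.6,146.2,132],98.87))
```

```text
[548.85098213 -32.41698145 131.08862703] [-1.79929861e+02 -6.31986093e-02  9.91438748e+01] 10.646989701414252 [ 1.59856976 -0.83132654 -1.71348939] (array([ 0.8907,  0.0864, -0.0037]), array([-0.0004, -0.0004,  0.0015]))
```

>>> step_arm:
  targets:
    - {"dp": [0.2, 0.02, 0], "angular": [0, 0, 0.0015], "fingers": 1}
    - {"dp": [0.4, 0.04, 0], "angular": [0, 0, 0.0015], "fingers": 1}
    - {"dp": [0.6, 0.06, 0], "angular": [0, 0, 0.0015], "fingers": 1}
    - {"dp": [0.75, 0.086, 0], "angular": [0, 0, 0.0015], "fingers": 1}
    - {"dp": [0.89, 0.086, 0], "angular": [0, 0, 0.0015], "fingers": 1}
    - {"dp": [0.89, 0.086, 0], "angular": [0, 0, 0.0015], "fingers": 1}
    - {"dp": [0.89, 0.086, 0], "angular": [0, 0, 0.0015], "fingers": 1}
    - {"dp": [0.89, 0.086, 0], "angular": [0, 0, 0.0015], "fingers": 1}

```text
time: 16.3
tool_pos: [539.1, 142.1, 131.7]
tcp_rot: [-180.0, 0.0, 98.6]
ft_force: [0.2, -0.7, -1.3]
finger_gap: 10.7
grip_force: 78.2
```

Run:
```python
from h import *
np.set_printoptions(precision=1,suppress=True)
C=np.array([531.4,185.7,0]);R=Ro.from_euler("z",8.87,degrees=True)
s=sense();T=R.inv().apply(np.array(s["tool_pos"])-C);print(T,s["tcp_rot"],s["ft_force"],s["finger_gap"])
P=camera_params("wrist");im=snapshot("wrist");si=snapshot("side");snapshot("top")
cv2.imwrite("pics/d.png",np.hstack([im[:,100:420],cv2.resize(si[160:300,230:370],(420,420))]))
for n in("strip_edge","lap_lip","near_flap_edge"):
    r=[]
    for c in("wrist","side"):
        L=pinpoint(c,n)
        if L:r.append(ray(c,L[0]["at"],P if c=="wrist" else None));print(n,c,L[0]["at"],L[0]["conf"])
    if len(r)>1:
        X,e=tri(r);print(n,R.inv().apply(X-C),e)
    if r:
        z={"strip_edge":T[2]-8.4,"lap_lip":67}.get(n,60);o,d=r[0];print("   plane",R.inv().apply(o+d*(z-o[2])/d[2]-C))
```

```text
[  0.8 -44.2 131.7] [-180.     0.    98.6] [ 0.2 -0.7 -1.3] 10.734879715969601
strip_edge wrist [281.2, 97.7] 0.9
strip_edge side [316.9, 233.5] 0.79
strip_edge [ -2.3  38.6 124.5] [np.float64(3.838305019516551), np.float64(3.8383050195166772)]
   plane [  1.4  37.8 123.3]
lap_lip wrist [280.0, 62.7] 0.84
lap_lip side [312.6, 263.7] 0.88
lap_lip [ 3.1 61.9 63.2] [np.float64(2.2846577666337797), np.float64(2.2846577666339156)]
   plane [ 0.9 61.8 67. ]
near_flap_edge wrist [282.0, 63.0] 0.22
near_flap_edge side [309.4, 235.1] 0.73
near_flap_edge [  6.8  51.9 131.1] [np.float64(5.086012863520258), np.float64(5.086012863519999)]
   plane [ 2.2 62.6 60. ]
```

View pics/d.png

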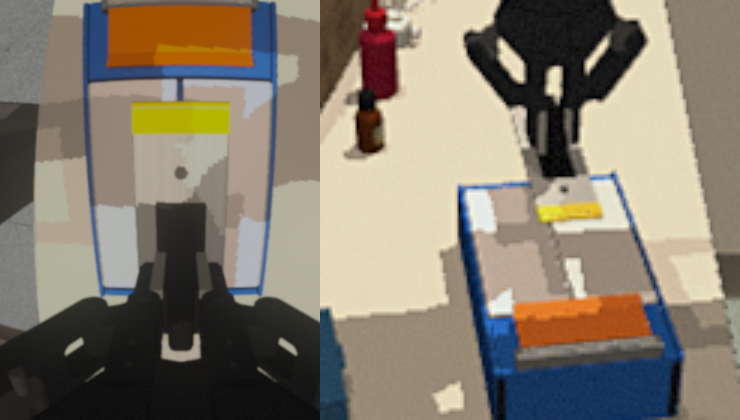

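Both flaps lie shut. The strip is held level and centred over the seam: yellow edge at (180,103) in the wrist crop, lap ahead at (180,35).

>>> step_arm:
  targets:
    - {"dp": [0, -0.003, 0.1], "angular": [0, 0, 0], "fingers": 1}
    - {"dp": [0, -0.003, 0.2], "angular": [0, 0, 0], "fingers": 1}
    - {"dp": [0, -0.003, 0.26], "angular": [0, 0, 0], "fingers": 1}
    - {"dp": [0, -0.003, 0.29], "angular": [0, 0, 0], "fingers": 1}
    - {"dp": [0, -0.003, 0.305], "angular": [0, 0, 0], "fingers": 1}
    - {"dp": [0, -0.003, 0.314], "angular": [0, 0, 0], "fingers": 1}
    - {"dp": [0, -0.003, 0.318], "angular": [0, 0, 0], "fingers": 1}
    - {"dp": [0, -0.003, 0.318], "angular": [0, 0, 0], "fingers": 1}

```text
time: 17.75
tool_pos: [538.6, 143.2, 68.7]
tcp_rot: [180.0, -0.0, 98.6]
ft_force: [-0.4, 0.4, -2.4]
finger_gap: 10.7
grip_force: 78.1
```

>>> step_arm:
  targets:
    - {"dp": [0, 0, 0.003], "angular": [0, 0, 0], "fingers": 1}
    - {"dp": [0, 0, 0.006], "angular": [0, 0, 0], "fingers": 1}
    - {"dp": [0, 0, 0.008], "angular": [0, 0, 0], "fingers": 1}
    - {"dp": [0, 0, 0.008], "angular": [0, 0, 0], "fingers": 1}
    - {"dp": [0, 0, 0.008], "angular": [0, 0, 0], "fingers": 1}
    - {"dp": [0, 0, 0.008], "angular": [0, 0, 0], "fingers": 1}
    - {"dp": [0, 0, 0.008], "angular": [0, 0, 0], "fingers": 1}
    - {"dp": [0, 0, 0.008], "angular": [0, 0, 0], "fingers": 1}

```text
time: 18.75
tool_pos: [538.7, 143.2, 68.3]
tcp_rot: [180.0, 0.0, 98.6]
ft_force: [-5.4, -1.6, 11.2]
finger_gap: 10.8
grip_force: 80.1
```

>>> step_arm:
  targets:
    - {"dp": [0.02, 0, 0], "angular": [0, 0, 0], "fingers": 1}
    - {"dp": [0.04, 0, 0], "angular": [0, 0, 0], "fingers": 1}
    - {"dp": [0.06, 0, 0], "angular": [0, 0, 0], "fingers": 1}
    - {"dp": [0.08, 0, 0], "angular": [0, 0, 0], "fingers": 1}
    - {"dp": [0.095, 0, 0], "angular": [0, 0, 0], "fingers": 1}
    - {"dp": [0.095, 0, 0], "angular": [0, 0, 0], "fingers": 1}
    - {"dp": [0.095, 0, 0], "angular": [0, 0, 0], "fingers": 1}
    - {"dp": [0.095, 0, 0], "angular": [0, 0, 0], "fingers": 1}

```text
time: 19.75
tool_pos: [537.1, 161.7, 68.4]
tcp_rot: [179.8, 0.0, 98.6]
ft_force: [0.4, -2.3, 5.2]
finger_gap: 10.6
grip_force: 79.3
```

Run:
```python
from h import *
np.set_printoptions(precision=1,suppress=True)
C=np.array([531.4,185.7,0]);R=Ro.from_euler("z",8.87,degrees=True)
s=sense();T=R.inv().apply(np.array(s["tool_pos"])-C);print(T,s["tcp_rot"],s["ft_force"])
P=camera_params("wrist");im=snapshot("wrist");si=snapshot("side")
cv2.imwrite("pics/e.png",np.hstack([cv2.resize(im[0:200,180:380],(400,400)),cv2.resize(si[180:300,260:380],(400,400))]))
for n in("strip_edge",):
    r=[]
    for c in("wrist","side"):
        L=pinpoint(c,n)
        if L:r.append(ray(c,L[0]["at"],P if c=="wrist" else None));print(n,c,L[0]["at"],L[0]["conf"],R.inv().apply(r[-1][0]+r[-1][1]*(60-r[-1][0][2])/r[-1][1][2]-C))
```

```text
[  1.9 -24.6  68.4] [179.8   0.   98.6] [ 0.4 -2.3  5.2]
strip_edge wrist [280.7, 99.0] 0.81 [ 2.1 56.9 60. ]
strip_edge side [316.4, 260.5] 0.76 [-5.3 48.9 60. ]
```

View pics/e.png

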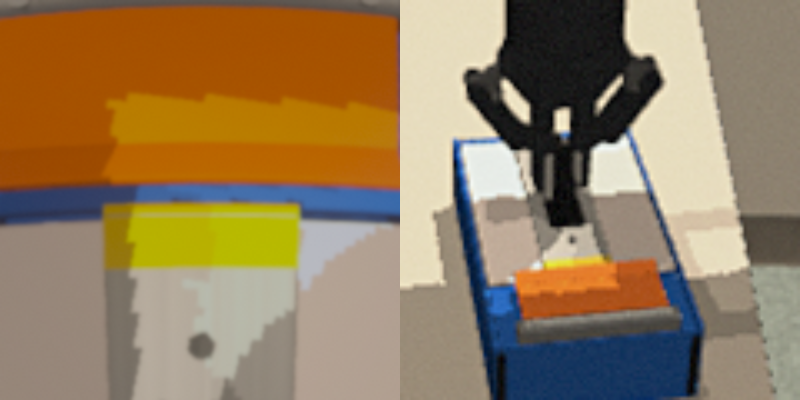

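The yellow edge lies flat just short of the lip, at (200,205) in the wrist crop. The lap is at rest, so I go on sliding.

>>> step_arm:
  targets:
    - {"dp": [0.02, 0, 0.001], "angular": [0, 0, 0], "fingers": 1}
    - {"dp": [0.04, 0, 0.001], "angular": [0, 0, 0], "fingers": 1}
    - {"dp": [0.06, 0, 0.001], "angular": [0, 0, 0], "fingers": 1}
    - {"dp": [0.08, 0, 0.001], "angular": [0, 0, 0], "fingers": 1}
    - {"dp": [0.1, 0, 0.001], "angular": [0, 0, 0], "fingers": 1}
    - {"dp": [0.12, 0, 0.001], "angular": [0, 0, 0], "fingers": 1}
    - {"dp": [0.135, 0, 0.001], "angular": [0, 0, 0], "fingers": 1}
    - {"dp": [0.135, 0, 0.001], "angular": [0, 0, 0], "fingers": 1}

```text
time: 20.95
tool_pos: [533.2, 188.4, 68.3]
tcp_rot: [179.8, 0.1, 98.6]
ft_force: [0.4, -3.6, 7.4]
finger_gap: 11.1
grip_force: 79.4
```

>>> step_arm:
  targets:
    - {"dp": [0, 0, 0.002], "angular": [0, 0, 0], "fingers": 1}
    - {"dp": [0, 0, 0.004], "angular": [0, 0, 0], "fingers": 1}
    - {"dp": [0, 0, 0.005], "angular": [0, 0, 0], "fingers": 1}
    - {"dp": [0, 0, 0.005], "angular": [0, 0, 0], "fingers": 1}
    - {"dp": [0, 0, 0.005], "angular": [0, 0, 0], "fingers": 1}
    - {"dp": [0, 0, 0.005], "angular": [0, 0, 0], "fingers": 1}
    - {"dp": [0, 0, 0.005], "angular": [0, 0, 0], "fingers": 1}
    - {"dp": [0, 0, 0.005], "angular": [0, 0, 0], "fingers": 1}

```text
time: 21.95
tool_pos: [533.2, 188.4, 68.2]
tcp_rot: [179.8, 0.0, 98.6]
ft_force: [-2.9, -4.8, 14.1]
finger_gap: 10.8
grip_force: 80.6
```

Run:
```python
from h import *
np.set_printoptions(precision=1,suppress=True)
C=np.array([531.4,185.7,0]);R=Ro.from_euler("z",8.87,degrees=True)
s=sense();T=R.inv().apply(np.array(s["tool_pos"])-C);print(T,s["tcp_rot"],s["ft_force"])
im=snapshot("wrist");si=snapshot("side")
cv2.imwrite("pics/f.png",np.hstack([cv2.resize(im[0:200,180:380],(400,400)),cv2.resize(si[180:300,260:380],(400,400))]))
```

```text
[ 2.2  2.4 68.2] [179.8   0.   98.6] [-2.9 -4.8 14.1]
```

View pics/f.png

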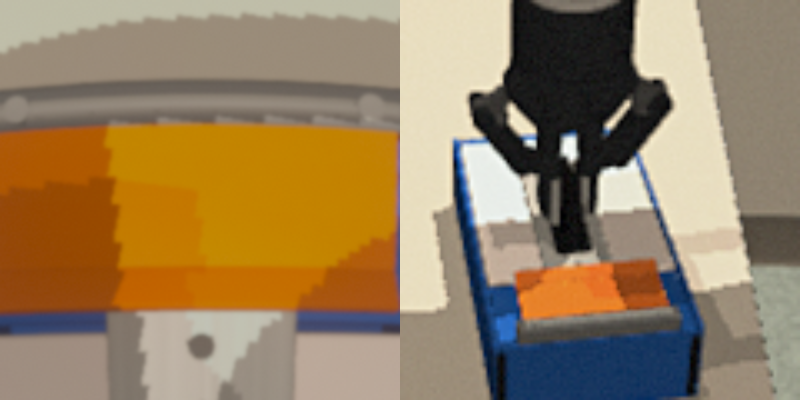

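The yellow end is fully under the lap, which still lies level: strip enters at (200,312) in the wrist crop. The press reads about 14 N and the edge is about 23 mm past the lip.

```bash
python3 -c "
from bench import *
print(sense()['ft_force']);print(hand_in())"
```

```text
[-3.66742837 -5.24133819 14.63737366]
the job is handed in; nothing more can be done
None
```

I handed the job in at about 22 s with both flaps shut (far one first) and the strip held pressed down on the seam at about 14 N; its yellow edge is about 23 mm under the lap, which looked level in the last pictures, but no verdict was returned.

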